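# Load the top deep-well plate into the bench shaker and hook the hold-down bar shut

### The job

Load the shaker: slide the top plate (blue sealing mat) sideways off the stack and straight across onto the shaker's deck until it sits fully home against the end stop, keeping it flat and leaving the two grey-matted plates where they are. Then pull the raised hold-down bar out to the end of its pivot slot, swing it down until its front slot drops over the front bolt, and push it back in so that it hooks fully home under that bolt. Let go, and leave the two tip boxes, amber and grey, in front of the shaker where they stand.

Things in the scene. Friction and masses are not known exactly. Their poses are not given: they have to be found in the camera images.
- shaker: Low white bench plate shaker with an aluminium deck; on its right an aluminium shelf with the stack of plates. Fixed; yaw varies by up to 0.15 rad. Origin on the bench under the middle of the nest; x away from the robot, y left (the stack lies at -y), z up. Numbers below are mm in this frame. Deck: top z = 72.5, x -86 to 86, y -66 to 74.
- nest (a point): Where the centre of a plate lies when fully home on the deck: x 0, y 0, z 87.5. The nest is open to the stack side (-y): two low rails, inner faces at x = -45 and 45, tops z = 80.5, flared at the open end, and on the left an end stop with its face at y = 64, top z = 90.5.
- shelf_stack (a point): Centre of the stack's foot on the loading shelf: x 0, y -132.5, z 14. Three plates lie on it, undersides at z = 14, 44 and 74, so the top one lies 1.5 above the deck and 2.5 to 6 from the deck's edge; the deck's side keeps the lower ones from following it. Fences round the stack end at z = 38, the outermost at y = -203.
- pivot_bolt (a point): Axis of the rear (pivot) bolt: x 66, y 0, z 121; it lies along the shaker's y. The bar swings about it in the plane y = 0 and also slides on it lengthwise. Two steel brackets carry the bolts, each 24 wide in x about its bolt, at y = 5 to 14, tops z = 137.
- front_bolt (a point): Axis of the front bolt: x -66, y 0, z 121, 132 from the pivot bolt; its shank is 8 thick and lies along the shaker's y across the bar's plane. Its brass head, 19 across and 8 long, starts at y = -6.
- bar_swing (a joint): Swing of the hold-down bar about the pivot bolt, rad. 0: level, pointing from the pivot to the front (-x). Positive: front end raised, at most 1.0; starts at 0.4 to 0.75. Stiff: it stays where it is left, about 3 N at the paddle move it.
- bar_slide (a joint): How far the bar is drawn outward from the pivot along its own length, m. 0: fully in; 0.014: fully out; both are hard stops. Starts at 0 to 0.008; 2 N of friction. Locked: level with the front bolt in the slot and pushed in to 0; a lip under the bolt then keeps the bar from rising.
- slot_mouth (a point): Middle of the mouth of the bar's front slot, in its lower edge. The mouth is 11 wide, and over the front bolt only with the bar fully out. From its top a hook, 10 high, runs 14 outward. Swung down while not fully out, the lip lands on the bolt at about 0.14 rad. The bar: flat steel, 6 thick (y), 28 high; its centre line passes through the pivot axis. Axes as paddle.
- paddle (a point): Centre of the black grip paddle on the bar's free end: a flat plate 10 thick, 90 wide (y), 46 long. Axes: x along the bar towards the pivot, y across, z square to the bar. From the pivot bolt, in these axes: x -(167.5 + slide), z 30.3. Its length runs along (-0.5, 0, 0.866), its faces look along (0.866, 0, 0.5): with the bar level it leans 30 degrees towards the robot.
- plate_top_mid (a point): Centre (half-way up) of the top plate, blue sealing mat, ribbed white sides; 128 mm long (its y, along the shaker's y), 85.5 mm wide (its x), 30 mm high, flat, about 0.14 kg. This is the one to load.
- plate_second_mid (a point): Centre of the second plate of the stack, same size, grey mat. Stays.
- plate_low_mid (a point): Centre of the lowest plate, same size, grey mat. Stays.
- tipbox_amber: Tip box with an amber lid, 89 x 116 x 59 mm, loose, origin at the centre of its underside. Bystander.
- tipbox_grey: Tip box with a smoke-grey lid, 89 x 120 x 65 mm, loose, origin at the centre of its underside. Bystander.

How it is judged:
By the outcome, as a careful person would: the job done as asked, in the order asked, and still so for the second after the job is handed in, with the robot touching nothing.
It also fails if it takes over 51 s, if anything falls off the work surface, if the arm or the gripper's body presses on something with over 40 N, if the wrist force passes 120 N, or if a joint passes its speed limit or range.

### The arm

A 6-joint arm with a two-finger parallel gripper is mounted at the origin on a cart in front of the work surface, level with it; the furniture and walls round the work are solid. World frame = base frame: x ahead of the robot, y to its left, z up, the work surface at z = 0. Lengths are in m, angles in rad, forces in N, time in s.
With the tool pointing down it reaches from about 0.35 to 0.975 m from the base axis. Payload 4.9 kg.
Tool frame: the origin (TCP) lies midway between the tips of the shut fingers; the grasp point (between the pads) lies 19 mm behind it; z points along the fingers, y is the line along which they close (so a half turn about z gives the same grasp; the last joint's range is limited). The gripper opens to 85 mm and grips with 20 to 120 N. Pads are 22 mm wide; open, the fingers measure 114 mm over their backs; the gripper's body (76 mm by 85 mm) begins 54 mm behind the grasp point. The pads swing forward as they close: fully open they stand 13 mm farther back than shut.
Start: joints at [-1.224, 0.053, 1.613, -0, 1.476, -0.119], TCP at [0.281, -0.558, 0.231] pointing down, gripper open.
Joint ranges: [-3.01, 3.01], [-1.01, 2.22], [0.06, 2.58], [-1.02, 4.17], [0.09, 2.62], [-3.14, 3.14]. Speed limits (rad/s): [2.57, 2.57, 3.14, 3.14, 3.14, 3.14].

### API

Orientations are given as a unit quaternion [w, x, y, z].
In Python, from plant import * gives the robot as it stands.
- The arm moves only by the tool jog_arm, never from a script. Its argument "targets" is a list of rows, each a list of 3 entries, a list of its own where there are three numbers: the shift along the tool's x, y, z in units of 25 mm (1.0 is 25 mm), then the turn, a rotation vector about the tool's x, y, z in units of 8 degrees (1.0 is 8 degrees), then the opening in per cent of the stroke, from 0 (shut) to 100 (fully open). A call has 1 to 8 rows; each row is the pose to reach, as a shift and turn from the pose commanded when the call began, along the tool's axes at that moment; what a row does not reach only later rows make up. A row lasts 1/8 s, in which the tool goes at most 62.5 mm and 10.7 degrees, less where a joint would pass 70% of its speed; a pose out of reach is approached as far as the arm can. A call with a gripper value outside its range is refused whole. The fingers move at their own pace and stop on an object; the grip force is fixed at half the most. Time passes only in rows, so rows that repeat a pose let the fingers close. It gives the time, the measured TCP pose, the force, the opening and the grip force at its end, in the units of the state.
- state(): the state, without advancing time (a new reading comes with each control period).
- grab_frame(name): name is "scene" or "top" or "wrist"; returns (picture, depth): 400x640x3 uint8, red, green, blue; 400x640 float32, m along the optical axis (not along the pixel's ray), 0 where there is no reading.
- camera_params(name): a dict with "fovy" (degrees; the focal length in pixels is half the picture's height over the tangent of half this angle, whatever the lens; pixels are square), "cx", "cy" (the principal point, pixels), "dist" ([k1, k2, p1, p2, k3] as OpenCV has them; the pictures are not rectified), "rvec" (rotation vector, rad) and "tvec" (3), from world to camera coordinates, as OpenCV has them; the wrist camera has in their place "hand_eye" (4x4, takes a point from camera to tool coordinates, whose origin is the TCP and whose axes are the flange's). Camera axes: x right, y down, z forward; pixel columns grow to the right and rows downward; lengths in m; the calibration is good to about 2 mm. A picture is of the moment at which its call begins: read the wrist's pose just before it. camera_params takes no time and is no camera call.
- job_done(): hands the job in; it is judged then, once.
The state is a dict: "time": time; "joint_pos": joint angles; "joint_vel": joint speeds; "joint_efforts": joint torques, N m; "tool_pos": TCP position; "tool_rot": TCP orientation; "contact_force": force on the tool from outside, world axes, zero at the start; "ft_torque": the same for the moment, N m; "gripper_width": opening from 0.0 (shut) to 1.0 (fully open); "grasp_force": force on a finger pad.
Only numpy, scipy, OpenCV 4.12 (cv2) and the standard library are available. Lean on these libraries where they do the work, as an engineer would, in place of code of your own. Each camera call takes 0.05 s, during which the arm holds its last target. There are 200 camera calls.

## Working session

There is one attempt and no reset: what is moved stays moved. The work goes in short steps, Python scripts to look and compute and a tool call to move; the robot and the scene stay as the last step left them, time stands still between calls to the robot, and variables do not carry over. Pictures are saved under pics/ and viewed, at most 10 in all, crops included, and the job is handed in when it is done.

Besides the shell and the picture viewer there is one more tool, called after "Request:" as name([rows], argument=value, ...), one row to a line, values as JSON. jog_arm: Moves the arm, as the interface text tells. Its arguments: {"type":"object","properties":{"targets":{"type":"array"}},"required":["targets"]}

```bash
mkdir -p pics; ls
cat > h.py <<'E'
from plant import *
import numpy as np, cv2
from scipy.spatial.transform import Rotation as R
def K(p):
    f=200/np.tan(np.radians(p['fovy'])/2); return np.array([[f,0,p['cx']],[0,f,p['cy']],[0,0,1.]])
def pose(name):
    p=camera_params(name)
    if name!='wrist':
        Rm=cv2.Rodrigues(np.array(p['rvec'],float))[0].T; return p,Rm,-Rm@np.array(p['tvec'],float).ravel()
    s=state(); H=np.array(p['hand_eye']); q=s['tool_rot']; Rt=R.from_quat([q[1],q[2],q[3],q[0]]).as_matrix()
    return p,Rt@H[:3,:3],Rt@H[:3,3]+np.array(s['tool_pos'])
def cloud(name):
    p,Rm,t=pose(name); im,d=grab_frame(name)
    v,u=np.mgrid[0:400,0:640]; uv=np.stack([u,v],-1).reshape(-1,1,2).astype(float)
    n=cv2.undistortPoints(uv,K(p),np.array(p['dist'],float)).reshape(400,640,2)
    P=np.dstack([n*d[...,None],d])@Rm.T+t; P[d==0]=np.nan
    return im,d,P
E
python3 - <<'E'
from h import *
print(state())
for n in('scene','top'):
    im,d,P=cloud(n); np.savez(f'{n}.npz',im=im,P=P)
    cv2.imwrite(f'pics/{n}.png',cv2.cvtColor(im,cv2.COLOR_RGB2BGR))
    print(n,pose(n)[2],(d>0).mean())
E
```

```text
pics
{'time': 0.0, 'joint_pos': array([-1.22398303e+00,  5.33655204e-02,  1.61428279e+00,  2.66760628e-05,
        1.47599806e+00, -1.18988923e-01]), 'joint_vel': array([-0.00133732, -0.00187626,  0.00061422,  0.00038661,  0.00037069,
       -0.00247156]), 'joint_efforts': array([-5.27705797e-04, -3.93674254e+01, -3.70181537e+01, -3.05420508e-04,
        7.05950733e-03,  1.70407048e-07]), 'tool_pos': array([ 0.28051438, -0.55782254,  0.23006434]), 'tool_rot': array([-1.02171012e-03,  9.73000693e-01,  2.30799908e-01, -1.03527814e-04]), 'contact_force': array([0.44466391, 0.00537034, 0.04417295]), 'ft_torque': array([-0.02954925,  0.0387582 , -0.00781777]), 'grasp_force': 0.0, 'gripper_width': 1.002303509539424}
scene [0.27460982 0.41563778 0.76742831] 0.9959609375
top [ 0.41927149 -0.08313929  0.96324903] 0.99612109375
```

View pics/scene.png

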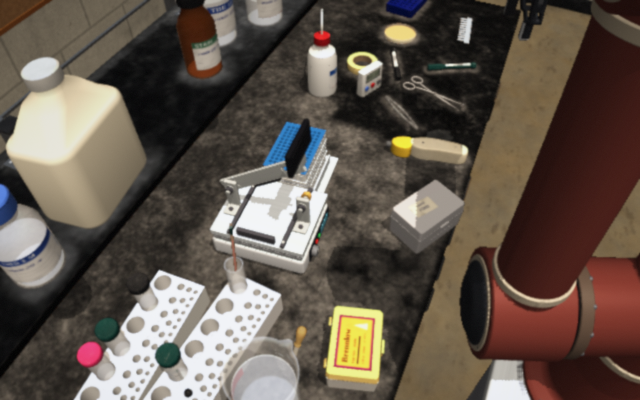

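View pics/top.png

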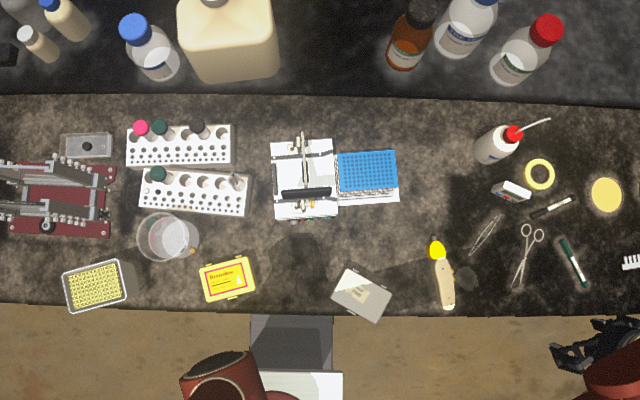

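The scene view shows the shaker at about (270,220), the raised bar and its paddle at (298,148), and the blue plate at (300,145). In the top view the blue mat is at (367,172), the paddle at (306,192), the bar at (303,150), the amber box at (228,279) and the grey box at (362,295).

Run:
```python
from h import *
z=np.load('top.npz'); im,P=z['im'].astype(int),z['P']
def rect(m,lab):
    Q=P[m]; zz=np.median(Q[:,2]); Q=Q[abs(Q[:,2]-zz)<.008]
    r=cv2.minAreaRect((Q[:,:2]*1000).astype(np.float32)); print(lab,len(Q),'z',zz,r); return Q
sl=np.zeros((400,640),bool); sl[140:210,325:410]=1
b=sl&(im[...,2]>im[...,0]+50)
rect(b,'blue')
# deck: points with z ~ .0725 in shaker region
s2=np.zeros((400,640),bool); s2[130:230,262:342]=1
d=s2&(abs(P[...,2]-.0725)<.004); rect(d,'deck')
for lab,(a,e,c,f) in dict(amber=(250,305,190,265),grey=(260,330,325,400)).items():
    s=np.zeros((400,640),bool); s[a:e,c:f]=1; rect(s&(P[...,2]>.04),lab)
# dark paddle
s=s2&(im.sum(-1)<120)&(P[...,2]>.13); Q=P[s]; print('paddle',len(Q),Q.min(0),Q.max(0),Q.mean(0))
s=s2&(P[...,2]>.125); print('high',P[s].min(0),P[s].max(0))
o=cv2.resize(z['im'][120:235,255:415],None,fx=5,fy=5,interpolation=cv2.INTER_CUBIC); cv2.imwrite('pics/topc.png',o[...,::-1])
```

```text
blue 0 z nan ((0.0, 0.0), (0.0, 0.0), 0.0)
deck 2928 z 0.07063435946009772 ((588.4273071289062, -64.7372817993164), (172.60562133789062, 148.20504760742188), 5.661468505859375)
amber 1819 z 0.05661757778423615 ((358.1571960449219, 102.95814514160156), (83.7470474243164, 114.01995849609375), 16.85346031188965)
grey 1906 z 0.0627465314070248 ((331.98089599609375, -192.12986755371094), (117.11053466796875, 78.30863189697266), 61.35026168823242)Traceback (most recent call last):
  File "<stdin>", line 15, in <module>
    return umr_minimum(a, axis, None, out, keepdims, initial, where)
ValueError: zero-size array to reduction operation minimum which has no identity
```

Run:
```python
from h import *
z=np.load('top.npz'); im,P=z['im'].astype(int),z['P']
print(im[172,367],P[172,367],im[192,306],P[192,306])
def rect(m,lab):
    Q=P[m]; zz=np.median(Q[:,2]); Q=Q[abs(Q[:,2]-zz)<.008]
    print(lab,len(Q),'z',zz,cv2.minAreaRect((Q[:,:2]*1000).astype(np.float32)))
sl=np.zeros((400,640),bool); sl[140:210,330:410]=1
rect(sl&(P[...,2]>.09),'top plate')
rect(sl&(abs(P[...,2]-.012)<.009),'shelf')
s2=np.zeros((400,640),bool); s2[130:230,262:342]=1
d=s2&(abs(P[...,2]-.0705)<.003); rect(d,'deck')
Q=P[s2&(P[...,2]>.13)&(P[...,1]>-.12)&(P[...,1]<-.02)]; Q=Q[np.argsort(Q[:,2])]
print(len(Q)); np.set_printoptions(precision=4,suppress=True); print(Q[::max(1,len(Q)//25)])
for n,(a,b,c,e,f) in dict(top=(120,235,255,415,5),scene=(110,280,200,350,3.5)).items():
    o=cv2.resize(np.load(n+'.npz')['im'][a:b,c:e],None,fx=f,fy=f,interpolation=cv2.INTER_CUBIC); cv2.imwrite(f'pics/{n}c.png',o[...,::-1])
```

```text
[ 89 163 217] [ 0.59805332 -0.19840829  0.10054534] [82 82 82] [ 0.52664347 -0.07068187  0.26174002]
top plate 2240 z 0.10178822389394937 ((602.1298828125, -199.11155700683594), (84.9377670288086, 126.78700256347656), 6.058435916900635)
shelf 475 z 0.012032457747178704 ((601.867919921875, -208.0846710205078), (123.82642364501953, 148.69210815429688), 5.622402191162109)
deck 2961 z 0.07029059510996782 ((588.433837890625, -64.6453628540039), (172.71414184570312, 148.27828979492188), 5.733990669250488)
817
[[ 0.5241 -0.0771  0.1302]
 [ 0.513  -0.059   0.1327]
 [ 0.6538 -0.0553  0.1343]
 [ 0.6553 -0.0574  0.1369]
 [ 0.5874 -0.0594  0.1466]
 [ 0.5754 -0.07    0.156 ]
 [ 0.5619 -0.0704  0.163 ]
 [ 0.5906 -0.064   0.1799]
 [ 0.5194 -0.0718  0.1967]
 [ 0.5546 -0.0692  0.204 ]
 [ 0.5228 -0.0775  0.2144]
 [ 0.5181 -0.0322  0.2276]
 [ 0.5217 -0.0613  0.2327]
 [ 0.5206 -0.0454  0.2385]
 [ 0.5265 -0.1043  0.244 ]
 [ 0.5275 -0.1112  0.2504]
 [ 0.5219 -0.0532  0.2556]
 [ 0.5319 -0.0478  0.259 ]
 [ 0.5274 -0.0933  0.2601]
 [ 0.5269 -0.0776  0.261 ]
 [ 0.5261 -0.0446  0.2616]
 [ 0.524  -0.0325  0.2621]
 [ 0.5316 -0.0601  0.2624]
 [ 0.5222 -0.0396  0.263 ]
 [ 0.5269 -0.095   0.2635]
 [ 0.532  -0.0932  0.2646]]
```

View pics/topc.png

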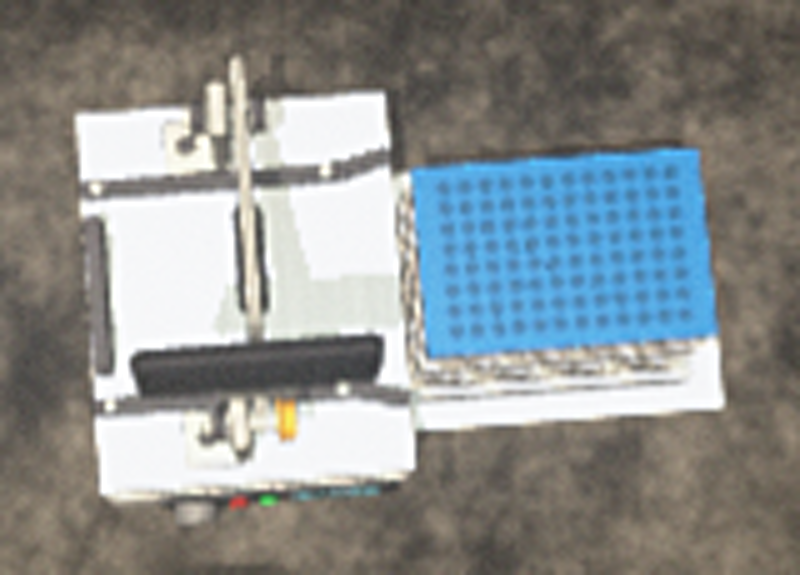

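View pics/scenec.png

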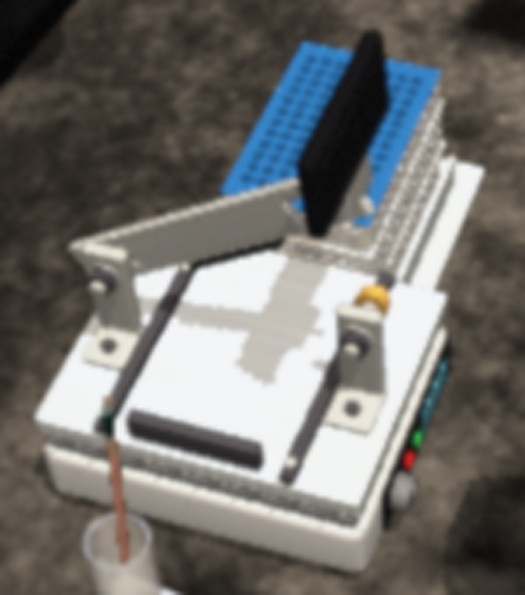

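The crops show the shaker with yaw about +0.1, the bar raised, the rear bracket at top-crop (190,140), the brass head at (288,418), and the paddle spanning columns 135-382. The mat covers (412-715, 150-355). Next I refine the frame and check the obstacles near the stack.

```bash
cat >> h.py <<'E'
YAW=0.1; O=np.array([.5884,-.0646,0])
def S2W(p): return O+R.from_euler('z',YAW).apply(np.array(p,float)/1000)
def W2S(P): return R.from_euler('z',-YAW).apply((np.asarray(P)-O).reshape(-1,3)).reshape(np.shape(P))*1000
def tool():
    s=state(); q=s['tool_rot']; return np.array(s['tool_pos']),R.from_quat([q[1],q[2],q[3],q[0]])
def ori(tilt_y=0,tilt_x=0):
    # tool x=+shaker y, tool y=+shaker x, z down; tilt_y: fingers lean to +y ; tilt_x: fingers lean to +x (deg)
    B=R.from_matrix(np.array([[0,1,0],[1,0,0],[0,0,-1.]]).T)
    return R.from_euler('z',YAW)*R.from_euler('x',tilt_y,True)*R.from_euler('y',-tilt_x,True)*B
def row(p_s,rot,ref=None):
    p,r=ref or tool()
    sh=r.inv().apply(S2W(p_s)-p)/.025; t=(r.inv()*rot).as_rotvec(True)/8
    return np.round(sh,2).tolist(),np.round(t,2).tolist()
E
python3 - <<'E'
from h import *
np.set_printoptions(precision=1,suppress=True)
z=np.load('top.npz'); P=z['P']; Q=W2S(P)
X,Y,Z=Q[...,0],Q[...,1],Q[...,2]
dk=(abs(Z-70.3)<3)
for y0 in (-50,-30,40,60):
    m=dk&(abs(Y-y0)<8)&(abs(X)<110); print('deck x at y',y0,np.percentile(X[m],[.5,99.5]))
for x0 in (-75,-60,60,75):
    m=dk&(abs(X-x0)<6)&(abs(Y)<100); print('deck y at x',x0,np.percentile(Y[m],[.5,99.5]))
m=(Z>95)&(Z<107)&(Y<-60)&(Y>-220)&(abs(X)<60)
for y0 in(-190,-160,-110,-80):
    k=m&(abs(Y-y0)<8); print('plate x at',y0,np.percentile(X[k],[1,99]),np.median(Z[k]))
for x0 in(-30,0,30):
    k=m&(abs(X-x0)<8); print('plate y at',x0,np.percentile(Y[k],[1,99]))
for n in('top','scene'):
    P=np.load(n+'.npz')['P']; Q=W2S(P); X,Y,Z=Q[...,0],Q[...,1],Q[...,2]
    k=(Z>140)&(abs(Y)<60)&(X>-100)&(X<100)&~np.isnan(Z)
    pad=k&((abs(Y)>10)); print(n,'paddle',pad.sum(),np.percentile(Q[pad],[1,50,99],axis=0))
    b=k&(abs(Y)<8)&(X>-40)&(X<80); 
    for x0 in range(-30,80,15):
        j=b&(abs(X-x0)<4); print('  bar',x0,j.sum(),np.median(Y[j]) if j.any() else '',np.percentile(Z[j],[5,98]) if j.any() else '')
    k=(Z>60)&(Y<-210)&(Y>-500)&(X>-150)&(X<150)&(abs(P[...,0]-.281)>.12); print('obst',Q[k].min(0) if k.any() else '',Q[k].max(0) if k.any() else '')
E
```

```text
deck x at y -50 [-85.7  85.2]
deck x at y -30 [-86.   84.4]
deck x at y 40 [-85.2  84.7]
deck x at y 60 [-85.9  84.5]
deck y at x -75 [-64.8  72.5]
deck y at x -60 [-65.6  73.7]
deck y at x 60 [-65.3  72.4]
deck y at x 75 [-64.4  73.8]
plate x at -190 [-41.   40.7] 101.95058558245118
plate x at -160 [-41.2  40.8] 101.86883985686157
plate x at -110 [-41.1  40.2] 101.8425027311568
plate x at -80 [-41.7  40.8] 101.60982791351947
plate y at -30 [-197.   -73.1]
plate y at 0 [-197.5  -73.6]
plate y at 30 [-196.8  -73.9]
top paddle 394 [[-67.1 -43.5 209.7]
 [-63.5  10.1 259.8]
 [-55.   43.6 264.8]]
  bar -30 14 0.4906668144671753 [161.4 203. ]
  bar -15 21 -0.5859639957339476 [155.3 193. ]
  bar 0 20 0.6305793107463823 [144.1 181.6]
  bar 15 10 -0.3268529477576199 [152.5 172.7]
  bar 30 10 0.6316474114447177 [157.4 163.6]
  bar 45 9 -0.19706122980517252 [148.4 152.7]
  bar 60 2 0.05673722166644857 [141.6 143.8]
  bar 75 0  
obst [ -83.1 -499.9   60.1] [ 150.  -210.3  304.1]
scene paddle 704 [[-66.4 -41.7 204.4]
 [-63.8  16.6 250.2]
 [-55.1  45.  266.2]]
  bar -30 76 1.885269285660151 [170.5 203.2]
  bar -15 83 1.984107376376845 [157.6 194.6]
  bar 0 77 1.793771333422222 [147.9 184.5]
  bar 15 63 1.7574142183279506 [140.9 173.3]
  bar 30 47 1.949432832157575 [143.2 164.5]
  bar 45 30 1.7960776940316714 [140.2 154.9]
  bar 60 12 1.1394743183991425 [141.  145.2]
  bar 75 0  
obst [ -83.1 -499.8   60. ] [ 150.  -210.1  243.5]
```

Run:
```python
from h import *
np.set_printoptions(precision=1,suppress=True)
z=np.load('top.npz'); Q=W2S(z['P'])
b=Q[115:170,470:560].reshape(-1,3); b=b[b[:,2]>60]; print('bottle',b.min(0),b.max(0),np.median(b,0))
b=b[b[:,1]>-330]; print(b[:8])
ref=tool()
for lab,p,o in (('via',(-0,-260,200),ori(30)),('pre',(0,-225,86),ori(30))): print(lab,S2W(p),row(p,o,ref))
```

```text
bottle [  11.5 -516.7   60.1] [  80.9 -412.5  190.2] [  41.5 -434.3  113.9]
[]
via [ 0.6 -0.3  0.2] ([16.14, -2.38, 1.22], [2.25, 3.27, -8.42])
pre [ 0.6 -0.3  0.1] ([16.64, -3.68, 5.78], [2.25, 3.27, -8.42])
```

Request:
jog_arm([
  [[2,-0.3,0.15],[0.28,0.4,-1.05],40],
  [[4,-0.6,0.3],[0.56,0.8,-2.1],40],
  [[6.1,-0.9,0.45],[0.85,1.23,-3.16],40],
  [[8.1,-1.2,0.6],[1.13,1.64,-4.2],40],
  [[10.1,-1.5,0.76],[1.4,2.05,-5.26],40],
  [[12.1,-1.8,0.9],[1.7,2.45,-6.3],40],
  [[14.1,-2.1,1.05],[1.97,2.86,-7.37],40],
  [[16.14,-2.38,1.22],[2.25,3.27,-8.42],40],
])

```text
time: 1.1
tool_pos: [0.6154, -0.3231, 0.2001]
tool_rot: [-0.192, 0.647, 0.718, 0.174]
contact_force: [0.6, -1.2, -0.1]
gripper_width: 0.4
grasp_force: 0.0
```

Run:
```python
from h import *
np.set_printoptions(precision=2,suppress=True)
s=state(); print(s['time'],s['joint_pos'],W2S(tool()[0]),s['contact_force'],s['gripper_width'])
im,d,P=cloud('wrist'); np.savez('wrist.npz',im=im,P=P); cv2.imwrite('pics/w1.png',im[...,::-1])
for lab,p in (('pre',(0,-225,83)),('a',(0,-180,83))): print(lab,row(p,ori(30)))
```

```text
1.1 [-0.73  0.45  1.26  0.36  1.82 -0.81] [   1.08 -259.88  200.14] [ 0.57 -1.19 -0.06] 0.39950147304712574
pre ([-1.25, -0.22, 4.58], [-0.02, -0.04, 0.08])
a ([0.31, -0.2, 5.49], [-0.02, -0.04, 0.08])
```

View pics/w1.png

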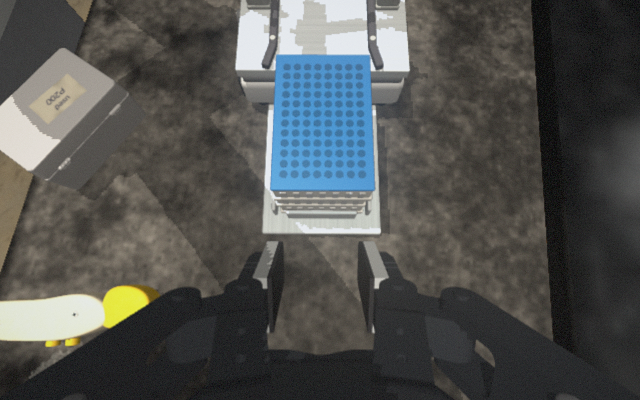

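The fingers at cols 270/370 are centred on the blue plate (near edge at row 190, cols 271-375) and line up with the nest. I'm descending behind it.

Request:
jog_arm([
  [[-0.6,-0.12,2.2],[0,0,0.08],40],
  [[-1.25,-0.24,4.58],[0,0,0.08],40],
  [[-1.25,-0.24,4.58],[0,0,0.08],40],
])

```text
time: 1.52
tool_pos: [0.6015, -0.2909, 0.0791]
tool_rot: [-0.199, 0.652, 0.711, 0.171]
contact_force: [-1.0, 0.7, 0.0]
gripper_width: 0.398
grasp_force: 0.0
```

Run:
```python
from h import *
np.set_printoptions(precision=2,suppress=True)
Q=W2S(np.load('wrist.npz')['P']); X,Y,Z=Q[...,0],Q[...,1],Q[...,2]
k=(Z>96)&(Z<112)&(Y>-215)&(Y<-60)&(abs(X)<60); print('plate',np.percentile(Q[k],[1,50,99],axis=0))
s=state(); print(s['time'],W2S(tool()[0]),s['contact_force'])
im,d,P=cloud('wrist'); Q=W2S(P); cv2.imwrite('pics/w2.png',im[...,::-1]); np.savez('wrist2.npz',im=im,P=P)
# finger tip points
k=(abs(Q[...,0])<60)&(Q[...,1]<-203)&(Q[...,1]>-260)&(Q[...,2]>60)&(Q[...,2]<140); k[:230]=0
print('finger',np.percentile(Q[k],[.5,50,99.5],axis=0))
for lab,p in (('a',(0,-200,83)),('end',(0,-73,83))): print(lab,row(p,ori(30)))
```

```text
plate [[ -37.93 -196.58  101.  ]
 [   3.09 -140.45  103.13]
 [  43.54  -72.88  104.61]]
1.525 [  -9.55 -226.52   79.15] [-0.96  0.72  0.02]
finger [[ -58.97 -259.8    81.89]
 [   7.87 -244.03  126.67]
 [  43.57 -219.76  139.77]]
a ([1.0, 0.29, 0.6], [-0.03, -0.02, -0.1])
end ([5.39, 0.24, 3.16], [-0.03, -0.02, -0.1])
```

View pics/w2.png

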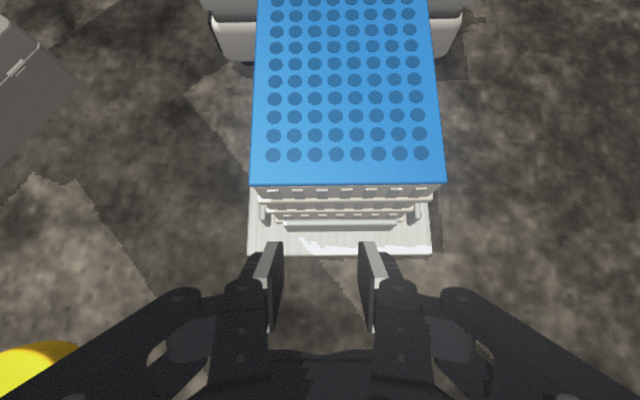

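The fingers (mid col 320) now sit left of the plate's centre (col 347), because I measured before the arm had settled. I'll settle, measure, then correct.

Request:
jog_arm([
  [[0,0.28,0],[0,0,0],40],
  [[0,0.28,0],[0,0,0],40],
  [[0,0.28,0],[0,0,0],40],
  [[0,0.28,0],[0,0,0],40],
])

```text
time: 2.08
tool_pos: [0.6128, -0.2946, 0.0868]
tool_rot: [-0.192, 0.652, 0.713, 0.172]
contact_force: [-0.6, 0.9, -0.7]
gripper_width: 0.398
grasp_force: 0.0
```

Run:
```python
from h import *
np.set_printoptions(precision=2,suppress=True)
s=state(); print(s['time'],W2S(tool()[0]),s['contact_force'],s['joint_vel'])
for lab,p in (('a',(0,-205,84)),('b',(0,-140,84)),('end',(0,-73,84))): print(lab,row(p,ori(30)))
```

```text
2.075 [   1.29 -231.28   86.81] [-0.56  0.92 -0.69] [ 0.    0.01  0.01 -0.   -0.   -0.  ]
a ([0.86, -0.06, 0.62], [0.01, 0.02, -0.08])
b ([3.11, -0.09, 1.91], [0.01, 0.02, -0.08])
end ([5.43, -0.12, 3.25], [0.01, 0.02, -0.08])
```

Request:
jog_arm([
  [[0.5,-0.04,0.38],[0,0,-0.08],40],
  [[0.86,-0.05,0.62],[0,0,-0.08],40],
  [[1.2,-0.05,0.82],[0,0,-0.08],40],
  [[1.55,-0.06,1.02],[0,0,-0.08],40],
  [[1.95,-0.06,1.24],[0,0,-0.08],40],
  [[2.35,-0.07,1.47],[0,0,-0.08],40],
  [[2.75,-0.08,1.7],[0,0,-0.08],40],
  [[3.11,-0.08,1.91],[0,0,-0.08],40],
])

```text
time: 3.08
tool_pos: [0.6023, -0.2028, 0.0835]
tool_rot: [-0.191, 0.648, 0.716, 0.173]
contact_force: [-0.2, -1.4, 0.8]
gripper_width: 0.395
grasp_force: 0.7
```

Run:
```python
from h import *
np.set_printoptions(precision=2,suppress=True)
s=state(); print(s['time'],W2S(tool()[0]),s['contact_force'])
im,d,P=cloud('top'); Q=W2S(P); X,Y,Z=Q[...,0],Q[...,1],Q[...,2]
bl=(im[...,2].astype(int)>im[...,0]+60)&(Z>92)&(Z<112)&(abs(X)<70)&(Y>-220)&(Y<90)
q=Q[bl]; print(bl.sum(),np.percentile(q,[1,50,99],axis=0),cv2.minAreaRect(q[:,:2].astype(np.float32)))
o=cv2.resize(im[110:235,255:415],None,fx=4.5,fy=4.5,interpolation=cv2.INTER_CUBIC); cv2.imwrite('pics/t2.png',o[...,::-1])
for lab,p in (('b',(0.5,-110,84)),('end',(0.5,-73,84))): print(lab,row(p,ori(30)))
```

```text
3.075 [   0.02 -138.86   83.48] [-0.18 -1.4   0.84]
2025 [[ -39.94 -128.8    97.93]
 [   2.89  -72.08  101.72]
 [  41.45   -7.4   105.25]] ((4.530567169189453, -57.28620910644531), (150.8408660888672, 88.80889129638672), 83.97328186035156)
b ([0.97, 0.02, 0.53], [-0.0, 0.0, 0.0])
end ([2.25, 0.02, 1.27], [-0.0, 0.0, 0.0])
```

View pics/t2.png

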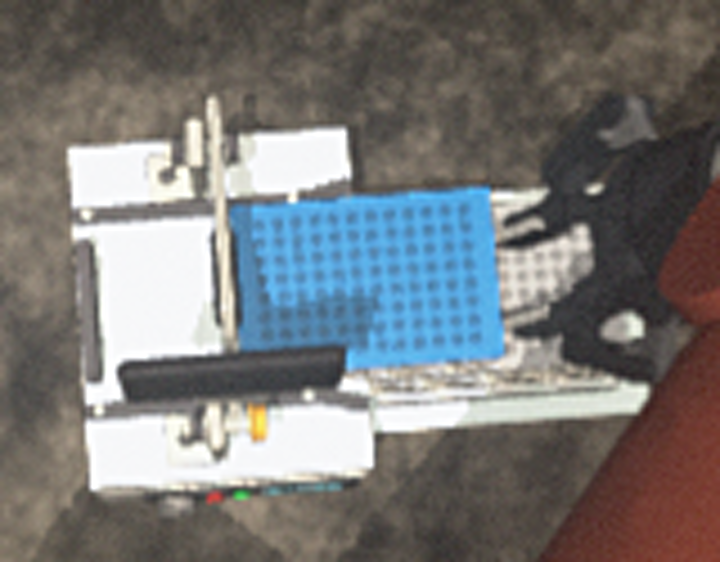

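The mat (235-500, 188-365 in the crop) is moving straight into the nest and the grey plates haven't moved. Next I push to just short of home, then finish slowly.

Request:
jog_arm([
  [[0.4,0.01,0.23],[0,0,0],40],
  [[0.8,0.01,0.45],[0,0,0],40],
  [[1.2,0.01,0.67],[0,0,0],40],
  [[1.55,0.01,0.87],[0,0,0],40],
  [[1.8,0.01,1.01],[0,0,0],40],
  [[1.95,0.01,1.1],[0,0,0],40],
  [[2.05,0.01,1.16],[0,0,0],40],
  [[2.05,0.01,1.16],[0,0,0],40],
])

```text
time: 4.12
tool_pos: [0.5967, -0.1447, 0.0838]
tool_rot: [-0.192, 0.648, 0.716, 0.173]
contact_force: [0.1, -0.4, -0.0]
gripper_width: 0.401
grasp_force: 0.0
```

```bash
cat > m.py <<'E'
from h import *
np.set_printoptions(precision=2,suppress=True)
s=state(); print(s['time'],W2S(tool()[0]),R.from_euler('z',-YAW).apply(s['contact_force']))
im,d,P=cloud('top'); Q=W2S(P); X,Y,Z=Q[...,0],Q[...,1],Q[...,2]
bl=(im[...,2].astype(int)>im[...,0]+60)&(Z>92)&(Z<112)&(abs(X)<70)&(Y>-220)&(Y<90)
for x0 in(-15,0,15,30): k=bl&(abs(X-x0)<6); print(x0,np.percentile(Y[k],[1,99]),np.median(Z[k]))
for y0 in(-40,-20,20,40): k=bl&(abs(Y-y0)<6); print(y0,np.percentile(X[k],[1,99]),np.median(Z[k]))
E
python3 m.py; python3 -c "
from h import *
print(row((0.5,-73,84),ori(30)))"
```

```text
4.125 [  0.26 -80.5   83.82] [ 0.03 -0.38 -0.03]
-15 [-70.01  52.56] 101.22282386103687
0 [-69.74  53.62] 101.03748222141195
15 [-70.45  52.62] 101.12602441280526
30 [-69.66  53.67] 101.16115893151712
-40 [-27.69  40.86] 101.35570731590593
-20 [-26.8   41.41] 101.33058749863744
20 [-27.38  41.23] 100.7621424017413
40 [-27.83  41.03] 100.67231554699707
([0.27, 0.01, 0.15], [0.0, 0.01, -0.0])
```

Request:
jog_arm([
  [[0.1,0.01,0.06],[0,0,0],40],
  [[0.17,0.01,0.1],[0,0,0],40],
  [[0.23,0.01,0.13],[0,0,0],40],
  [[0.27,0.01,0.16],[0,0,0],40],
  [[0.29,0.01,0.17],[0,0,0],40],
  [[0.29,0.01,0.17],[0,0,0],40],
])

```text
time: 4.92
tool_pos: [0.5962, -0.1365, 0.0838]
tool_rot: [-0.191, 0.648, 0.716, 0.173]
contact_force: [0.5, -0.6, 0.7]
gripper_width: 0.396
grasp_force: 0.6
```

```bash
python3 m.py
```

```text
4.925 [  0.56 -72.28  83.77] [ 0.42 -0.63  0.74]
-15 [-61.56  61.19] 100.257188107725
0 [-62.68  60.11] 100.27320741575457
15 [-61.81  61.25] 100.16358966432337
30 [-61.62  60.31] 100.21311457456328
-40 [-27.51  41.08] 100.01893430830233
-20 [-26.62  41.4 ] 100.31253044232591
20 [-26.96  41.38] 100.1254232476526
40 [-27.82  40.96] 100.17047150932706
```

Request:
jog_arm([
  [[0.03,0,0.02],[0,0,0],40],
  [[0.05,0,0.03],[0,0,0],40],
  [[0.07,0,0.04],[0,0,0],40],
  [[0.07,0,0.04],[0,0,0],40],
])

```text
time: 5.48
tool_pos: [0.5962, -0.1357, 0.0838]
tool_rot: [-0.19, 0.649, 0.716, 0.172]
contact_force: [-0.1, -6.0, 0.9]
gripper_width: 0.399
grasp_force: 2.9
```

Request:
jog_arm([
  [[0.04,0,0.02],[0,0,0],40],
  [[0.06,0,0.04],[0,0,0],40],
  [[0.06,0,0.04],[0,0,0],40],
])

```text
time: 5.85
tool_pos: [0.5961, -0.1356, 0.0838]
tool_rot: [-0.189, 0.649, 0.717, 0.171]
contact_force: [-0.8, -10.2, 2.0]
gripper_width: 0.403
grasp_force: 5.2
```

```bash
python3 m.py
```

```text
5.85 [  0.57 -71.38  83.78] [ -1.78 -10.04   2.03]
-15 [-61.48  61.12] 100.13296823205519
0 [-61.21  61.97] 100.32482780909979
15 [-61.8   61.18] 100.32371723555711
30 [-61.08  60.85] 100.36925545967424
-40 [-27.5   40.69] 100.50206300761155
-20 [-26.28  41.43] 100.32464554835241
20 [-27.12  41.2 ] 100.2771476761296
40 [-27.78  40.78] 100.05225022735442
```

Plate is home: the TCP has stalled at y = -71.4 with a 10 N reaction, and the mat is level. Next I retreat and go over the paddle.

Run:
```python
from h import *
ref=tool()
for p,o in (((0,-110,100),ori(30)),((-30,-130,240),ori(30)),((-59.5,-60,320),ori(0,-4)),((-59.5,0,320),ori(0,-4)),((-59.5,0,300),ori(0,-4))): print(row(p,o,ref))
```

```text
([-1.02, -0.02, -1.32], [0.01, 0.05, -0.01])
([1.04, -1.22, -6.59], [0.01, 0.05, -0.01])
([5.05, -2.4, -8.0], [0.5, -3.69, 0.12])
([7.14, -2.4, -6.81], [0.5, -3.69, 0.12])
([6.75, -2.4, -6.12], [0.5, -3.69, 0.12])
```

Request:
jog_arm([
  [[-1.02,0,-1.32],[0,0,0],60],
  [[0,-0.6,-4],[0,0,0],60],
  [[1.04,-1.22,-6.59],[0,0,0],60],
  [[3,-1.8,-7.3],[0.25,-1.3,0],60],
  [[5.05,-2.4,-8],[0.5,-2.6,0.1],60],
  [[6.1,-2.4,-7.4],[0.5,-3.69,0.1],60],
  [[7.14,-2.4,-6.81],[0.5,-3.69,0.1],60],
  [[7.14,-2.4,-6.81],[0.5,-3.69,0.1],60],
])

```text
time: 6.9
tool_pos: [0.5286, -0.0666, 0.3201]
tool_rot: [-0.026, 0.667, 0.744, -0.024]
contact_force: [-0.6, -0.6, -0.4]
gripper_width: 0.599
grasp_force: 0.0
```

Request:
jog_arm([
  [[0,0,0],[0,0,0],60],
  [[0,0,0],[0,0,0],60],
])

```text
time: 7.15
tool_pos: [0.5291, -0.0701, 0.3195]
tool_rot: [-0.027, 0.67, 0.742, -0.024]
contact_force: [-0.2, 0.5, -0.2]
gripper_width: 0.602
grasp_force: 0.0
```

Run:
```python
from h import *
np.set_printoptions(precision=2,suppress=True)
s=state(); print(s['time'],W2S(tool()[0]),s['joint_pos'])
for p in ((-59.5,0,290),(-59.5,0,231)): print(row(p,ori(0,-4)))
im,d,P=cloud('scene'); Q=W2S(P); cv2.imwrite('pics/s2.png',im[60:310,150:450].repeat(2,0).repeat(2,1)[...,::-1])
im,d,P=cloud('wrist'); Q=W2S(P); X,Y,Z=Q[...,0],Q[...,1],Q[...,2]
k=(Z>150)&(Z<275)&(abs(Y)<60)&(X>-100)&(X<80)&(d>.07); k2=k&(abs(Y)>10)&(Z>235)
print('pad',k2.sum(),np.percentile(Q[k2],[1,50,99],axis=0))
for x0 in range(-30,80,15):
    j=k&(abs(Y)<9)&(abs(X-x0)<4); print(x0,j.sum(),np.median(Y[j]),np.percentile(Z[j],[50,98])) if j.any() else 0
cv2.imwrite('pics/w3.png',im[...,::-1])
```

```text
7.15 [-59.56   0.44 319.5 ] [-0.26 -0.15  1.67 -0.02  1.7  -0.37]
([-0.03, 0.09, 1.18], [-0.01, -0.05, 0.02])
([-0.04, 0.26, 3.53], [-0.01, -0.05, 0.02])
pad 1758 [[-62.47 -40.94 244.01]
 [-56.89  15.85 263.17]
 [-51.93  46.08 265.27]]
-30 154 3.4806175377237407 [198.64 205.44]
-15 172 4.152730503722972 [182.21 195.14]
0 130 4.039548691646484 [177.04 185.39]
15 95 3.723459651805603 [170.72 175.09]
30 67 2.7493821607433877 [161.69 164.76]
45 45 1.7048974270167987 [152.59 155.16]
```

View pics/w3.png

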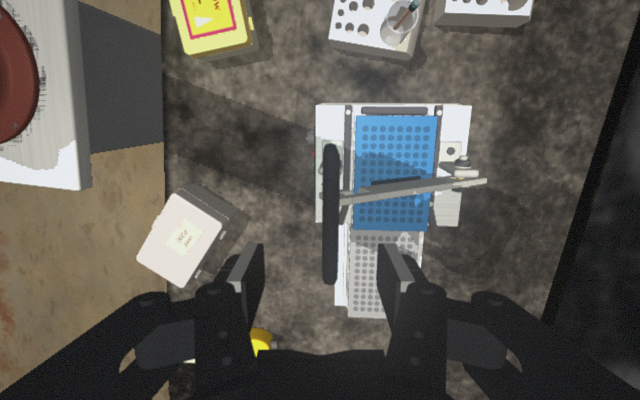

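The paddle (cols 323-338) lies between the open fingers (245 and 395). The blue plate is home against the end stop at row 112, and the grey plate has stayed put. I'm descending and closing.

Request:
jog_arm([
  [[0,0.1,1.4],[0,0,0],60],
  [[0,0.2,2.8],[0,0,0],60],
  [[0,0.28,3.5],[0,0,0],60],
  [[0,0.28,3.5],[0,0,0],60],
  [[0,0.28,3.5],[0,0,0],40],
  [[0,0.28,3.5],[0,0,0],20],
])

```text
time: 8.0
tool_pos: [0.5308, -0.0687, 0.2342]
tool_rot: [-0.025, 0.669, 0.742, -0.023]
contact_force: [-0.1, 0.0, 0.5]
gripper_width: 0.21
grasp_force: 0.0
```

Request:
jog_arm([
  [[0,0,0],[0,0,0],5],
  [[0,0,0],[0,0,0],0],
  [[0,0,0],[0,0,0],0],
  [[0,0,0],[0,0,0],0],
  [[0,0,0],[0,0,0],0],
])

```text
time: 8.62
tool_pos: [0.5305, -0.0687, 0.233]
tool_rot: [-0.025, 0.669, 0.742, -0.023]
contact_force: [2.0, -1.4, 3.8]
gripper_width: 0.104
grasp_force: 59.7
```

```bash
cat >> h.py <<'E'
def bar(show=True):
    # bar state implied by the tool when gripping: theta from tool z
    p,r=tool(); zt=R.from_euler('z',-YAW).apply(r.as_matrix()[:,2]); th=np.radians(30)-np.arctan2(zt[0],-zt[2])
    q=W2S(p); d=np.array([q[0]-66,q[2]-121]); xb=np.array([np.cos(th),-np.sin(th)]); zb=np.array([np.sin(th),np.cos(th)])
    s=state(); F=R.from_euler('z',-YAW).apply(s['contact_force'])
    print('t',s['time'],'tcp',q.round(2),'th',round(th,3),'yaw-ish',zt.round(3),'bar x,z',round(d@xb,2),round(d@zb,2),'rad',round(np.hypot(*d),2),'pos ang',round(np.arctan2(d[1],-d[0]),4),'F',F.round(1),'w',round(s['gripper_width'],3),round(s['grasp_force'],1))
    return d@xb,d@zb,th
def barpose(bx,bz,th,y=0): # TCP in shaker for given bar coordinates
    c,s=np.cos(th),np.sin(th); return (66+bx*c+bz*s,y,121-bx*s+bz*c)
E
python3 -c "
from h import *
bar()"
```

```text
t 8.625 tcp [-58.02   1.72 233.03] th 0.592 yaw-ish [-0.069  0.006 -0.998] bar x,z -165.43 23.73 rad 167.13 pos ang 0.7346 F [ 1.9 -1.6  3.8] w 0.104 59.7
```

```bash
python3 -c "
from h import *
bx,bz,th=bar()
for e in (5,10,13,15): print(row(barpose(bx-e,bz,th,1.7),tool()[1]))"
```

```text
t 8.625 tcp [-58.02   1.72 233.03] th 0.592 yaw-ish [-0.069  0.006 -0.998] bar x,z -165.43 23.73 rad 167.13 pos ang 0.7346 F [ 1.9 -1.6  3.8] w 0.104 59.7
([0.0, -0.17, -0.1], [0.0, 0.0, 0.0])
([0.0, -0.35, -0.2], [0.0, 0.0, 0.0])
([0.0, -0.45, -0.26], [0.0, 0.0, 0.0])
([0.0, -0.52, -0.3], [0.0, 0.0, 0.0])
```

Request:
jog_arm([
  [[0,-0.12,-0.07],[0,0,0],0],
  [[0,-0.25,-0.14],[0,0,0],0],
  [[0,-0.35,-0.2],[0,0,0],0],
  [[0,-0.42,-0.24],[0,0,0],0],
  [[0,-0.42,-0.24],[0,0,0],0],
])

```text
time: 9.25
tool_pos: [0.5208, -0.0694, 0.2385]
tool_rot: [-0.025, 0.669, 0.742, -0.023]
contact_force: [9.4, -1.1, -3.2]
gripper_width: 0.11
grasp_force: 59.3
```

```bash
python3 -c "
from h import *
bar()"
```

```text
t 9.25 tcp [-67.73   1.93 238.46] th 0.591 yaw-ish [-0.067  0.006 -0.998] bar x,z -176.48 23.07 rad 177.99 pos ang 0.7207 F [ 9.2 -2.  -3.2] w 0.11 59.3
```

Request:
jog_arm([
  [[0,-0.04,-0.02],[0,0,0],0],
  [[0,-0.07,-0.04],[0,0,0],0],
  [[0,-0.07,-0.04],[0,0,0],0],
  [[0,-0.07,-0.04],[0,0,0],0],
])

```text
time: 9.75
tool_pos: [0.5203, -0.0694, 0.2381]
tool_rot: [-0.024, 0.669, 0.743, -0.022]
contact_force: [16.7, -1.3, -10.7]
gripper_width: 0.105
grasp_force: 58.5
```

```bash
python3 -c "
from h import *
bar()"
```

```text
t 9.75 tcp [-68.25   2.04 238.07] th 0.588 yaw-ish [-0.064  0.007 -0.998] bar x,z -176.64 22.96 rad 178.12 pos ang 0.7172 F [ 16.5  -2.9 -10.7] w 0.105 58.5
```

```bash
python3 -c "
from h import *
ref=(S2W(barpose(-179.5,23.2,.591,1.9)),ori(0,30-np.degrees(.591)))
for th in (.55,.5,.45,.4,.35,.3,.25,.2,.15,.1,.05,0): print(th,row(barpose(-178.6,23.2,th,1.9),ori(0,30-np.degrees(th)),ref))"
```

```text
0.55 ([-0.0, -0.14, 0.26], [-0.29, 0.0, 0.0])
0.5 ([-0.0, -0.34, 0.56], [-0.65, 0.0, 0.0])
0.45 ([-0.0, -0.53, 0.87], [-1.01, 0.0, 0.0])
0.4 ([-0.0, -0.7, 1.18], [-1.37, -0.0, 0.0])
0.35 ([-0.0, -0.85, 1.51], [-1.73, 0.0, -0.0])
0.3 ([0.0, -0.98, 1.84], [-2.08, 0.0, 0.0])
0.25 ([-0.0, -1.1, 2.18], [-2.44, -0.0, 0.0])
0.2 ([-0.0, -1.2, 2.53], [-2.8, -0.0, -0.0])
0.15 ([-0.0, -1.29, 2.88], [-3.16, -0.0, -0.0])
0.1 ([-0.0, -1.36, 3.23], [-3.52, 0.0, 0.0])
0.05 ([-0.0, -1.41, 3.59], [-3.87, -0.0, 0.0])
0 ([-0.0, -1.44, 3.95], [-4.23, 0.0, 0.0])
```

Request:
jog_arm([
  [[0,-0.14,0.26],[-0.29,0,0],0],
  [[0,-0.34,0.56],[-0.65,0,0],0],
  [[0,-0.53,0.87],[-1.01,0,0],0],
  [[0,-0.7,1.18],[-1.37,0,0],0],
  [[0,-0.85,1.51],[-1.73,0,0],0],
  [[0,-0.98,1.84],[-2.08,0,0],0],
  [[0,-1.1,2.18],[-2.44,0,0],0],
  [[0,-1.1,2.18],[-2.44,0,0],0],
])

```text
time: 10.75
tool_pos: [0.4895, -0.0721, 0.1865]
tool_rot: [0.091, 0.664, 0.734, 0.106]
contact_force: [29.3, 0.8, -15.5]
gripper_width: 0.107
grasp_force: 59.2
```

Request:
jog_arm([
  [[0,0,0],[0,0,0],0],
])

```text
time: 10.88
tool_pos: [0.4895, -0.072, 0.1866]
tool_rot: [0.09, 0.664, 0.735, 0.106]
contact_force: [26.8, -0.2, -14.1]
gripper_width: 0.104
grasp_force: 59.4
```

```bash
python3 -c "
from h import *
bar()"
```

```text
t 10.875 tcp [-99.17   2.5  186.6 ] th 0.245 yaw-ish [ 0.275  0.008 -0.961] bar x,z -176.15 23.62 rad 177.72 pos ang 0.378 F [ 26.6  -2.9 -14.1] w 0.104 59.4
```

```bash
python3 -c "
from h import *
ref=(S2W(barpose(-178.6,23.2,.25,1.9)),ori(0,30-np.degrees(.25)))
for th in (.25,.2,.15,.12,.1,.05,0,-.02): print(th,row(barpose(-177.4,23.2,th,1.9),ori(0,30-np.degrees(th)),ref))"
```

```text
0.25 ([0.0, 0.04, 0.02], [0.0, 0.0, 0.0])
0.2 ([0.0, -0.17, 0.31], [-0.36, 0.0, -0.0])
0.15 ([-0.0, -0.36, 0.61], [-0.72, 0.0, 0.0])
0.12 ([0.0, -0.47, 0.8], [-0.93, 0.0, -0.0])
0.1 ([-0.0, -0.54, 0.92], [-1.07, 0.0, 0.0])
0.05 ([0.0, -0.71, 1.24], [-1.43, -0.0, 0.0])
0 ([0.0, -0.86, 1.56], [-1.79, 0.0, 0.0])
-0.02 ([0.0, -0.91, 1.7], [-1.93, 0.0, -0.0])
```

Request:
jog_arm([
  [[0,-0.17,0.31],[-0.36,0,0],0],
  [[0,-0.36,0.61],[-0.72,0,0],0],
  [[0,-0.47,0.8],[-0.93,0,0],0],
  [[0,-0.54,0.92],[-1.07,0,0],0],
  [[0,-0.62,1.08],[-1.25,0,0],0],
  [[0,-0.62,1.08],[-1.25,0,0],0],
])

```text
time: 11.62
tool_pos: [0.4811, -0.0729, 0.1579]
tool_rot: [0.147, 0.654, 0.723, 0.169]
contact_force: [24.2, 0.2, -8.2]
gripper_width: 0.108
grasp_force: 59.9
```

```bash
python3 -c "
from h import *
bar()"
```

```text
t 11.625 tcp [-107.55    2.49  157.88] th 0.072 yaw-ish [ 0.437  0.008 -0.9  ] bar x,z -175.75 24.37 rad 177.43 pos ang 0.2094 F [24.1 -2.2 -8.2] w 0.108 59.9
```

```bash
python3 -c "
from h import *
ref=(S2W(barpose(-177.4,23.2,.075,1.9)),ori(0,30-np.degrees(.075)))
for th in (.05,.03,.0,-.01): print(th,row(barpose(-176.0,23.2,th,1.9),ori(0,30-np.degrees(th)),ref))"
```

```text
0.05 ([-0.0, -0.06, 0.17], [-0.18, 0.0, 0.0])
0.03 ([-0.0, -0.14, 0.29], [-0.32, 0.0, -0.0])
0.0 ([-0.0, -0.26, 0.46], [-0.54, 0.0, -0.0])
-0.01 ([-0.0, -0.3, 0.52], [-0.61, 0.0, -0.0])
```

Request:
jog_arm([
  [[0,-0.06,0.17],[-0.18,0,0],0],
  [[0,-0.14,0.29],[-0.32,0,0],0],
  [[0,-0.2,0.38],[-0.43,0,0],0],
  [[0,-0.26,0.46],[-0.54,0,0],0],
  [[0,-0.26,0.46],[-0.54,0,0],0],
  [[0,-0.26,0.46],[-0.54,0,0],0],
])

```text
time: 12.38
tool_pos: [0.479, -0.0731, 0.1447]
tool_rot: [0.17, 0.648, 0.717, 0.194]
contact_force: [12.6, -2.3, -1.7]
gripper_width: 0.108
grasp_force: 61.5
```

```bash
cat > b.py <<'E'
from h import *
bar()
import sys
im,d,P=cloud('scene'); Q=W2S(P); X,Y,Z=Q[...,0],Q[...,1],Q[...,2]
k=(Z>112)&(Z<200)&(abs(Y)<9)
for x0 in range(-60,70,12):
    j=k&(abs(X-x0)<4); 
    if j.sum()>3: print(x0,j.sum(),np.percentile(Z[j],[50,97]).round(1),end='; ')
cv2.imwrite(sys.argv[1],cv2.resize(im[130:270,200:360],None,fx=4.5,fy=4.2,interpolation=cv2.INTER_CUBIC)[...,::-1])
E
python3 b.py pics/s3.png
```

```text
t 12.375 tcp [-109.7     2.51  144.71] th 0.001 yaw-ish [ 0.499  0.008 -0.866] bar x,z -175.72 23.54 rad 177.29 pos ang 0.1341 F [12.4 -3.5 -1.7] w 0.108 61.5
-60 26 [134.8 136.7]; -48 41 [131.3 136.3]; -36 52 [128.1 135.5]; -24 50 [126.1 136.3]; -12 48 [127.6 136.3]; 0 47 [127.6 135.8]; 12 49 [127.6 136.4]; 24 48 [127.8 136.1]; 36 45 [128.4 135.4]; 48 39 [128.9 135.9]; 60 37 [134.  136.7];
```

View pics/s3.png

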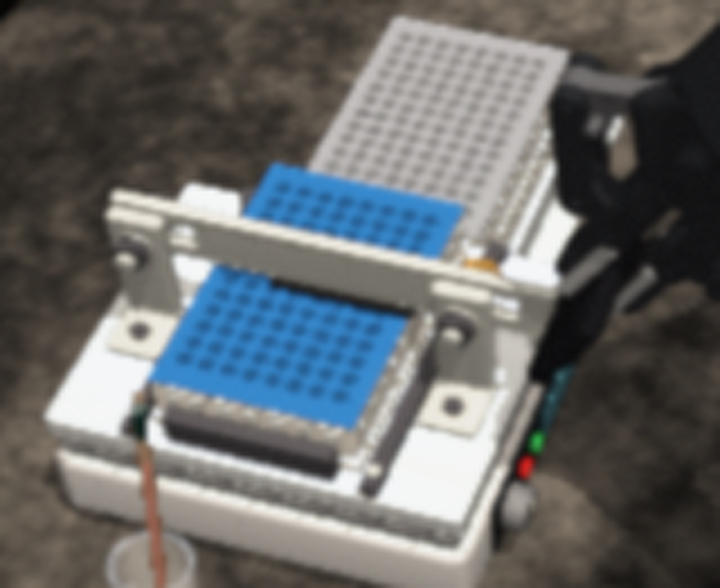

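The bar is level (top edge at z≈136 along its whole length), over both bolts and clear of the blue plate. Now I push it in.

Request:
jog_arm([
  [[0,0.1,0.06],[0,0,0],0],
  [[0,0.2,0.115],[0,0,0],0],
  [[0,0.3,0.173],[0,0,0],0],
  [[0,0.4,0.23],[0,0,0],0],
  [[0,0.47,0.27],[0,0,0],0],
  [[0,0.52,0.3],[0,0,0],0],
  [[0,0.52,0.3],[0,0,0],0],
  [[0,0.52,0.3],[0,0,0],0],
])

```text
time: 13.42
tool_pos: [0.493, -0.0717, 0.1441]
tool_rot: [0.169, 0.648, 0.718, 0.193]
contact_force: [-5.5, -3.3, 4.5]
gripper_width: 0.106
grasp_force: 63.8
```

```bash
python3 -c "
from h import *
bar()"
```

```text
t 13.425 tcp [-95.6    2.47 144.13] th 0.005 yaw-ish [ 0.496  0.008 -0.868] bar x,z -161.71 22.35 rad 163.25 pos ang 0.1421 F [-5.8 -2.8  4.5] w 0.106 63.8
```

Request:
jog_arm([
  [[0,0.04,0.02],[0,0,0],0],
  [[0,0.08,0.045],[0,0,0],0],
  [[0,0.08,0.045],[0,0,0],0],
  [[0,0.08,0.045],[0,0,0],0],
])

```text
time: 13.92
tool_pos: [0.4931, -0.0716, 0.1433]
tool_rot: [0.167, 0.647, 0.719, 0.19]
contact_force: [-30.0, -5.8, 16.2]
gripper_width: 0.107
grasp_force: 68.5
```

```bash
python3 -c "
from h import *
bar()"
```

```text
t 13.925 tcp [-95.55   2.56 143.33] th 0.012 yaw-ish [ 0.49   0.009 -0.872] bar x,z -161.8 20.41 rad 163.09 pos ang 0.1374 F [-30.5  -2.8  16.2] w 0.107 68.5
```

Request:
jog_arm([
  [[0,-0.05,-0.03],[0,0,0],0],
  [[0,-0.08,-0.045],[0,0,0],0],
  [[0,-0.08,-0.045],[0,0,0],15],
  [[0,-0.08,-0.045],[0,0,0],30],
  [[0,-0.08,-0.045],[0,0,0],35],
  [[0,-0.08,-0.045],[0,0,0],35],
])

```text
time: 14.68
tool_pos: [0.4932, -0.0714, 0.144]
tool_rot: [0.169, 0.648, 0.717, 0.193]
contact_force: [-0.0, 0.9, -1.0]
gripper_width: 0.347
grasp_force: 0.0
```

Request:
jog_arm([
  [[0,0,-0.6],[0,0,0],35],
  [[0,0,-1.5],[0,0,0],35],
  [[0,0,-2.7],[0,0,0],35],
  [[0,0,-4],[0,0,0],35],
  [[0,0,-5],[0,0,0],35],
  [[0,0,-5],[0,0,0],35],
  [[0,0,-5],[0,0,0],35],
])

```text
time: 15.55
tool_pos: [0.4316, -0.0786, 0.2516]
tool_rot: [0.169, 0.648, 0.717, 0.193]
contact_force: [0.8, -0.2, -0.4]
gripper_width: 0.345
grasp_force: 0.0
```

```bash
python3 b.py pics/s4.png; python3 m.py
python3 - <<'E'
from h import *
for n in('top','scene'):
    im,d,P=cloud(n); Q=W2S(P); X,Y,Z=Q[...,0],Q[...,1],Q[...,2]
    k=(Z>128)&(Z<185)&(abs(Y)>18)&(abs(Y)<50)&(X>-150)&(X<-60); print(n,'paddle',k.sum(),np.percentile(Q[k],[2,50,98],axis=0).round(1).tolist())
    k=(Z>128)&(Z<150)&(abs(Y)<8)&(X>60)&(X<130); print('rear end',k.sum(),np.percentile(X[k],[50,99]))
im,d,P=cloud('top'); cv2.imwrite('pics/t4.png',cv2.resize(im[110:335,180:420],None,fx=2.6,fy=2.6)[...,::-1])
for lab,(a,e,c,f) in dict(amber=(250,305,190,265),grey=(260,330,325,400)).items():
    Q=P[a:e,c:f].reshape(-1,3); Q=Q[(Q[:,2]>.04)&(Q[:,2]<.075)]; print(lab,cv2.minAreaRect((Q[:,:2]*1000).astype(np.float32)))
E
```

```text
t 15.55 tcp [-157.46    1.68  251.6 ] th 0.005 yaw-ish [ 0.496  0.008 -0.868] bar x,z -224.08 129.54 rad 258.83 pos ang 0.5289 F [ 0.8 -0.2 -0.4] w 0.345 0.0
-60 27 [134.  136.2]; -48 36 [131.1 135.2]; -36 49 [126.8 136.1]; -24 48 [126.1 135.3]; -12 47 [125.8 135.5]; 0 49 [125.4 135.3]; 12 49 [126.7 135.9]; 24 44 [126.3 135.6]; 36 44 [126.3 136.1]; 48 46 [128.1 136. ]; 60 33 [134.1 136.7]; 15.6 [-157.53    1.85  251.09] [-0.16  0.48 -0.88]
-15 [-61.67  61.46] 100.14815002352428
0 [-61.09  62.09] 100.2180880257527
15 [-61.81  61.35] 100.41711742619563
30 [-61.19  61.21] 100.25685099725057
-40 [-39.87  41.16] 100.19214906106922
-20 [-38.67  41.05] 100.36773488654649
20 [-39.9   41.43] 100.4063600271879
40 [-39.89  40.73] 100.08944881446146
top paddle 344 [[-115.2, -43.3, 135.6], [-102.9, 18.3, 160.8], [-88.5, 44.3, 171.2]]
rear end 51 [74.13971663 92.09779631]
scene paddle 376 [[-114.6, -40.5, 136.3], [-104.3, 27.9, 164.5], [-87.7, 44.9, 172.4]]
rear end 87 [78.23787281 95.30606591]
amber ((360.685546875, 103.48403930664062), (89.19829559326172, 114.19902801513672), 16.85844612121582)
grey ((332.1939392089844, -191.8224639892578), (117.94139862060547, 88.86497497558594), 61.77886962890625)
```

View pics/s4.png

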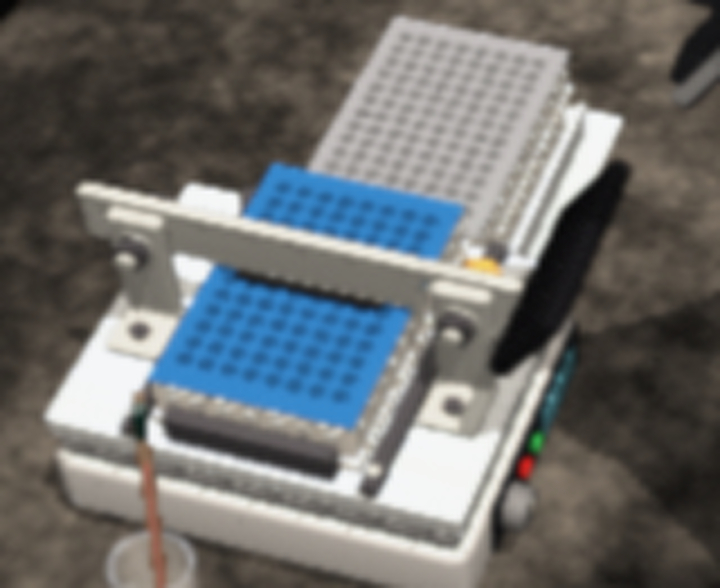

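The bar is level and fully in: its rear end has moved back to about crop (85,190) and the paddle is centred at x≈-102. The plate is against the stop, and the boxes and grey plates are where they were.

```bash
python3 -c "
from plant import *
print(job_done())"
```

```text
the job is handed in; nothing more can be done
None
```

I handed the job in at about 16 s. The blue plate is home against the end stop, and the hold-down bar is level, pushed fully in under the front bolt and released. The grey plates and both tip boxes look unmoved. The hand-in call gave no verdict.

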